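# Prop open the polisher's hood

### The job

The yellow hood of the jeweller's bench polisher is standing open on its stiff hinge only. Swing the polisher's red-knobbed prop rod up until it sits in the U-shaped fork on the hood, and let go so that it stays there. Do not shove the hood out of its place or knock or shift the glass jar beside the machine.

Things in the scene. Friction and masses are not known exactly. Their poses are not given: they have to be found in the camera images.
- prop: Steel prop rod, 10 mm thick, on a green bench polisher (case 240 x 300 mm, 88 mm high). Origin on the hinge axis, 115 mm above the table. The rod runs along its own -y and turns about its own x, which stays level: from nearly level (free end to the robot's right) up and about 23 degrees over the vertical, where the fork stops it. Stiff pivot (about 1 N at the knob): it stays where left.
- prop_knob (a point): Centre of the red barrel knob on the rod's free end, 187 mm from the hinge axis: a cylinder 24 mm in diameter and 30 mm long, its length (flat end to flat end) along the rod's x axis. Pinch it from above by the flat ends; it can turn between the fingers as the rod swings. No other part stands within 50 mm of the rod's plane around the lying knob.
- prop_neck (a point): Point on the rod's centre line, 137 mm from the hinge axis and 50 mm short of the knob's centre, that belongs in the fork. A brass collar (18 mm in diameter) sits 18 mm below it.
- fork (a point): Where the rod's centre line belongs in the dark steel U-shaped fork on the near corner of the raised yellow hood (panel 145 x 160 mm, hinged at its left), in the rod's swing plane, about 240 mm above the table. Its mouth, 18 mm wide, 17 mm deep, opens towards the rising rod; its back stops the rod. The hood holds by friction and gives at about 9 N. It begins 55 mm beyond the rod's plane.
- jar: Pale, milky-looking glass jar with an aluminium lid, 56 mm in diameter, 85 mm high, standing to the polisher's right (as the robot sees it), about 120 mm beyond the plane of the rod. Origin at the centre of its underside, z up. Not to be disturbed.

How it is judged:
At the end, for the whole second after the job is handed in: The rod's neck lies in the fork (within 15 mm of the fork point), the rod is at rest, the fork is within 30 mm of where it started and the jar within 20 mm of where it stood (distance between prop_neck and fork below 0.015 m and angular speed of prop below 0.1 rad/s and distance of fork from where it was at the start of the episode below 0.03 m and distance of jar from where it was at the start of the episode below 0.02 m); the robot touches nothing.
It fails at once if the hood is shoved out of its place (fork moved more than 40 mm) (distance of fork from where it was at the start of the episode above 0.04 m).
It fails at once if the glass jar is knocked or shifted (more than 20 mm, or tipped by more than 17 degrees) (distance of jar from where it was at the start of the episode above 0.02 m or angle between jar's own z axis and vertical above 0.3 rad).
It also fails if it takes over 35 s, if anything falls off the work surface, if the arm or the gripper's body presses on something with over 40 N, if the wrist force passes 120 N, or if a joint passes its speed limit or range.

### The arm

A 7-joint arm with a two-finger parallel gripper is mounted at the origin on the work surface. World frame = base frame: x ahead of the robot, y to its left, z up, the work surface at z = 0. Lengths are in m, angles in rad, forces in N, time in s.
With the tool pointing down it reaches from about 0.425 to 0.95 m from the base axis. Payload 4.7 kg.
Tool frame: the origin (TCP) lies between the finger pads; the fingertips stand 19 mm ahead of it and the grasp point (between the pads) is the TCP; z points along the fingers, y is the line along which they close (so a half turn about z gives the same grasp; the last joint's range is limited). The gripper opens to 87 mm and grips with 3 to 60 N. Pads are 19 mm wide; open, the fingers measure 117 mm over their backs; the gripper's body (75 mm by 190 mm) begins 51 mm behind the grasp point.
Start: joints at [-1.198, 0.469, -0.049, 1.532, 0.024, 1.141, -0.082], TCP at [0.264, 0.621, 0.242] pointing down, gripper open.
Joint ranges: [-2.59, 2.59], [-0.33, 1.99], [-1.39, 1.29], [0.1, 2.45], [-1.04, 4.18], [0.21, 1.99], [-2.66, 2.66]. Speed limits (rad/s): [2.57, 2.57, 3.14, 3.14, 3.14, 3.14, 3.14].

### API

Orientations are given as a unit quaternion [x, y, z, w].
In Python, from workcell import env gives the robot as it stands.
- The arm moves only by the tool drive_tool, never from a script. Its argument "steps" is a list of rows, each a list of 3 entries, a list of its own where there are three numbers: the shift along the tool's x, y, z each as a share of 200 mm, from -1 to 1, then the turn, a rotation vector about the tool's x, y, z each as a share of 30 degrees, from -1 to 1, then the gripper's target within -1 to 1 (fully open at 1, half-way at 0, shut at -1). In form: [[[tx, ty, tz], [ax, ay, az], grip], ...]. A call has 1 to 20 rows; each row shifts and turns the commanded pose from where the row before left it, along the tool's axes as they then stand; what a row does not reach is not made up. A row lasts 1/8 s, in which the tool goes at most 62.5 mm and 10.7 degrees, less where a joint would pass 70% of its speed; a pose out of reach is approached as far as the arm can. A call with a number of a shift or a turn outside -1 to 1 is refused whole. A call with a gripper value outside its range is refused whole. The fingers move at their own pace and stop on an object; the grip force is fixed at half the most. Time passes only in rows, so rows that do not move let the fingers close. It gives the time, the measured TCP pose, the force, the opening and the grip force at its end, in the units of the state.
- env.read_state(): the state, without advancing time (a new reading comes with each control period).
- env.capture(name): name is "scene" or "side" or "wrist"; returns (picture, depth): 480x640x3 uint8, blue, green, red; 480x640 float32, m along the optical axis (not along the pixel's ray), 0 where there is no reading.
- env.camera_params(name): a dict with "K" (3x3 intrinsics, pixels), "cam_to_world" (4x4, takes a point from camera to world coordinates); the wrist camera has in their place "mount" (4x4, takes a point from camera to tool coordinates, whose origin is the TCP and whose axes are the flange's). Camera axes: x right, y up, looking along -z (the intrinsics and any distortion apply to the point x, -y, -z); pixel columns grow to the right and rows downward; lengths in m; the calibration is good to about 2 mm. A picture is of the moment at which its call begins: read the wrist's pose just before it. camera_params takes no time and is no camera call.
- env.finish_job(): hands the job in; it is judged then, once.
The state is a dict: "time_s": time; "joints": joint angles; "joint_vel": joint speeds; "joint_torque": joint torques, N m; "position": TCP position; "tcp_rot": TCP orientation; "wrist_force": force on the tool from outside, world axes, zero at the start; "ft_torque": the same for the moment, N m; "opening": finger opening in m; "finger_force": force on a finger pad.
Only numpy, scipy, OpenCV 4.12 (cv2) and the standard library are available. Lean on these libraries where they do the work, as an engineer would, in place of code of your own. Each camera call takes 0.05 s, during which the arm holds its last target. There are 200 camera calls.

## Working session

There is one attempt and no reset: what is moved stays moved. The work goes in short steps, Python scripts to look and compute and a tool call to move; the robot and the scene stay as the last step left them, time stands still between calls to the robot, and variables do not carry over. Pictures are saved under pics/ and viewed, at most 10 in all, crops included, and the job is handed in when it is done.

Besides the shell and the picture viewer there is one more tool, called after "Request:" by a JSON object that holds its "fn" and its "kwargs", one argument or row to a line. drive_tool: Moves the arm, as the interface text tells. Shift numbers are shares of 200 mm and turn numbers shares of 30 degrees, none past 1 either way. Its arguments: {"type":"object","properties":{"steps":{"type":"array","items":{"type":"array"}}},"required":["steps"]}

```bash
mkdir -p pics
cat > h.py <<'E'
import numpy as np, cv2
from scipy.spatial.transform import Rotation as R
from workcell import env
def T(name):
    p=env.camera_params(name); K=np.array(p["K"])
    if "cam_to_world" in p: return K,np.array(p["cam_to_world"]),p
    s=env.read_state(); M=np.eye(4); M[:3,:3]=R.from_quat(s["tcp_rot"]).as_matrix(); M[:3,3]=s["position"]
    return K,M@np.array(p["mount"]),p
def pts(K,M,u,v,d):
    u,v,d=map(np.asarray,(u,v,d))
    P=np.stack([(u-K[0,2])/K[0,0]*d,-(v-K[1,2])/K[1,1]*d,-d,np.ones_like(d)],-1)
    return (P@M.T)[...,:3]
def snap(name):
    K,M,p=T(name); im,d=env.capture(name); return K,M,im,d
E
python3 - <<'E'
from h import *
for n in ("scene","side"):
    K,M,im,d=snap(n); print(n,env.camera_params(n)); cv2.imwrite(f"pics/{n}0.png",im); np.savez(f"{n}0.npz",K=K,M=M,im=im,d=d)
    X=pts(K,M,*np.meshgrid(np.arange(640),np.arange(480)),d)
    h=cv2.cvtColor(im,cv2.COLOR_BGR2HSV); 
    for c,m in (("red",((h[...,0]<8)|(h[...,0]>172))&(h[...,1]>130)&(h[...,2]>60)),("yel",(h[...,0]>20)&(h[...,0]<34)&(h[...,1]>120)),("grn",(h[...,0]>40)&(h[...,0]<90)&(h[...,1]>80))):
        nn,l,st,ce=cv2.connectedComponentsWithStats(m.astype(np.uint8))
        for i in range(1,nn):
            if st[i,4]>60:
                q=X[(l==i)&(d>0)]; print(c,st[i],ce[i].round(1),np.median(q,0).round(3) if len(q) else None,len(q), np.percentile(q,[3,97],axis=0).round(3).tolist() if len(q) else '')
print(env.read_state())
E
```

```text
scene {'K': array([[504.71922127,   0.        , 327.29636974],
       [  0.        , 504.71922127, 244.34091037],
       [  0.        ,   0.        ,   1.        ]]), 'cam_to_world': array([[-0.63872771, -0.6785597 ,  0.36274461,  0.87107396],
       [ 0.76943047, -0.56211528,  0.30332024,  0.15642026],
       [-0.0019166 ,  0.4728458 ,  0.88114311,  0.75542593],
       [ 0.        ,  0.        ,  0.        ,  1.        ]])}
red [310 158  23  23 316] [321. 169.] [ 0.524 -0.146  0.138] 315 [[0.506, -0.159, 0.123], [0.535, -0.137, 0.142]]
red [197 341  26  74 687] [209.8 377.2] [ 0.845 -0.091  0.015] 683 [[0.817, -0.137, 0.011], [0.871, -0.046, 0.017]]
red [155 367  56  57 715] [182.4 394.9] [ 0.888 -0.102  0.015] 710 [[0.881, -0.156, 0.011], [0.894, -0.05, 0.018]]
yel [ 371  251  118  178 7191] [426.5 330.1] [0.674 0.124 0.245] 7169 [[0.581, 0.093, 0.116], [0.724, 0.183, 0.256]]
yel [453 317  16  13  62] [461.7 322.9] [0.629 0.15  0.216] 62 [[0.619, 0.145, 0.201], [0.642, 0.156, 0.23]]
grn [367 198  49  36 228] [393.6 216.6] [ 0.493 -0.022  0.087] 226 [[0.489, -0.074, 0.084], [0.497, 
[... 1295 characters left out ...]
 array([-1.1978801 ,  0.46934358, -0.04860905,  1.53352653,  0.02409631,
        1.14100375, -0.08231207]), 'joint_vel': array([ 0.00120619, -0.00061948, -0.00061495, -0.00267931,  0.0004055 ,
       -0.00151872, -0.00168072]), 'joint_torque': array([ 2.49046943e-04, -5.09168887e+01, -8.13747500e-02, -2.36828184e+01,
       -6.14752038e-02,  3.44392634e-02,  7.53665631e-05]), 'position': array([0.26377331, 0.6208009 , 0.24063629]), 'tcp_rot': array([ 1.99545996e-01,  9.79888094e-01, -8.35319142e-04, -1.45662334e-04]), 'wrist_force': array([-0.988049  , -0.08157934,  0.59122892]), 'ft_torque': array([-0.0229448 , -0.03038456, -0.04254344]), 'finger_force': 0.0, 'opening': 0.08685742871499073}
```

View pics/scene0.png

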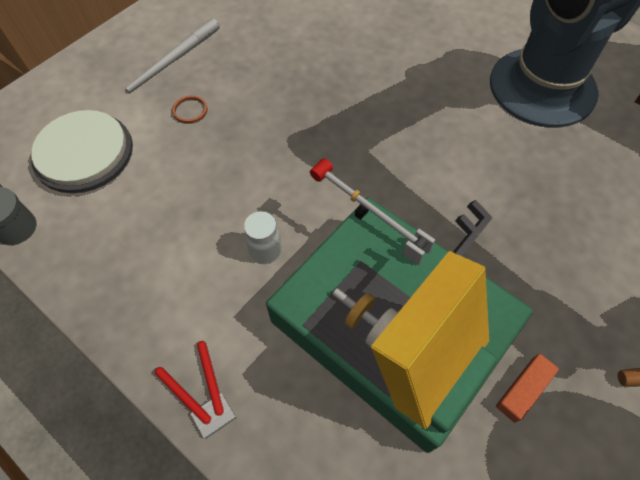

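View pics/side0.png

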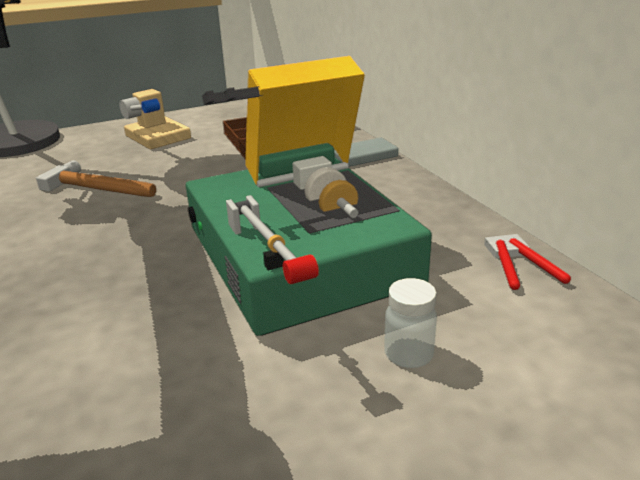

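Scene view: red knob at (321,169), collar (356,195), hinge clevis (420,243), fork (475,222), jar (262,238). Side view: knob (300,269), hinge (240,215), fork (230,97).

Run:
```python
from h import *
D={n:np.load(n+"0.npz") for n in("scene","side")}
def ray(n,u,v):
    K,M=D[n]["K"],D[n]["M"]; a=pts(K,M,u,v,1.0); o=M[:3,3]; return o,(a-o)/np.linalg.norm(a-o)
def tri(p,q):
    A=np.zeros((3,3));b=np.zeros(3);rs=[ray("scene",*p),ray("side",*q)]
    for o,d in rs:
        P=np.eye(3)-np.outer(d,d);A+=P;b+=P@o
    x=np.linalg.solve(A,b); return x.round(4),[round(float(np.linalg.norm(np.cross(x-o,d))),4) for o,d in rs]
print("knob",tri((321,169),(300,268.7)))
# brass collar
for n,b in (("scene",(340,180,375,215)),("side",(262,230,290,255))):
    im=D[n]["im"];h=cv2.cvtColor(im,cv2.COLOR_BGR2HSV);x0,y0,x1,y1=b
    m=(h[y0:y1,x0:x1,0]>12)&(h[y0:y1,x0:x1,0]<28)&(h[y0:y1,x0:x1,1]>110)&(h[y0:y1,x0:x1,2]>90)
    v,u=np.nonzero(m); print(n,"collar",u.mean()+x0,v.mean()+y0,len(u)); D[n+'c']=(u.mean()+x0,v.mean()+y0)
print("collar",tri(D['scenec'],D['sidec']))
# dark fork
for n,b in (("scene",(450,195,500,260)),("side",(198,80,262,112))):
    im=D[n]["im"];d=D[n]["d"];x0,y0,x1,y1=b
    X=pts(D[n]["K"],D[n]["M"],*np.meshgrid(np.arange(640),np.arange(480)),d)[y0:y1,x0:x1]
    m=(im[y0:y1,x0:x1].max(2)<90)&(X[...,2]>0.19)&(X[...,2]<.3)&(d[y0:y1,x0:x1]>0)
    q=X[m]; print(n,"fork",len(q),np.percentile(q,[2,50,98],axis=0).round(3).tolist())
    c=cv2.resize(im[y0:y1,x0:x1],None,fx=6,fy=6,interpolation=cv2.INTER_NEAREST)
    D[n+'f']=c
c1,c2=D['scenef'],D['sidef']; H=max(c1.shape[0],c2.shape[0])
cv2.imwrite("pics/f.png",np.hstack([np.pad(c,((0,H-c.shape[0]),(0,0),(0,0))) for c in(c1,c2)]))
# jar lid top in both views: bright blob at z~.085
for n in("scene","side"):
    d=D[n]["d"];X=pts(D[n]["K"],D[n]["M"],*np.meshgrid(np.arange(640),np.arange(480)),d)
    (u,v)=(262,225) if n=="scene" else (412,290); print("jar lid",n,X[v,u].round(3))
# top face edge of green case: minAreaRect of points near z=.088
X=pts(D["scene"]["K"],D["scene"]["M"],*np.meshgrid(np.arange(640),np.arange(480)),D["scene"]["d"])
X2=pts(D["side"]["K"],D["side"]["M"],*np.meshgrid(np.arange(640),np.arange(480)),D["side"]["d"])
q=[]
for XX,n in((X,"scene"),(X2,"side")):
    h=cv2.cvtColor(D[n]["im"],cv2.COLOR_BGR2HSV); m=(h[...,0]>40)&(h[...,0]<90)&(h[...,1]>80)&(abs(XX[...,2]-.087)<.006); q.append(XX[m][:,:2])
print("case",cv2.minAreaRect(np.vstack(q).astype(np.float32)*1000))
```

```text
knob (array([ 0.5188, -0.1501,  0.1293]), [0.0001, 0.0001])
scene collar 355.1666666666667 194.41666666666666 48
side collar 274.22556390977445 241.406015037594 133
collar (array([ 0.5188, -0.0822,  0.1253]), [0.001, 0.001])
scene fork 824 [[0.507, 0.077, 0.234], [0.536, 0.097, 0.242], [0.571, 0.106, 0.252]]
side fork 635 [[0.503, 0.075, 0.229], [0.531, 0.096, 0.238], [0.573, 0.102, 0.25]]
jar lid scene [ 0.633 -0.174  0.084]
jar lid side [ 0.634 -0.178  0.084]
case ((605.9407958984375, 64.49443054199219), (301.6443176269531, 242.1916046142578), 89.51667785644531)
```

View pics/f.png

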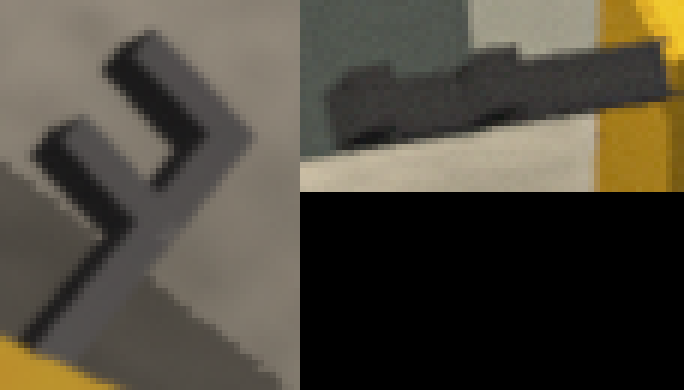

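Measured: rod plane x≈0.519, knob (0.519,-0.150,0.129), hinge y≈0.036. The collar is consistent with the given lengths. Expected neck at the stop is (0.519,0.090,0.241), which matches the fork. Next is the approach: turn and lift, then travel high.

Request:
{"fn": "drive_tool", "kwargs": {
  "steps": [
    [[0, 0, -0.1], [0, 0, 0.32], 0.4],
    [[0, 0, -0.1], [0, 0, 0.32], 0.4],
    [[0, 0, -0.1], [0, 0, 0.32], 0.4],
    [[0, 0, -0.1], [0, 0, 0.32], 0.4],
    [[0, 0, -0.1], [0, 0, 0.32], 0.4],
    [[0, 0, -0.1], [0, 0, 0.32], 0.4],
    [[0, 0, -0.1], [0, 0, 0.31], 0.4],
    [[-0.2, 0.2, 0], [0, 0, 0], 0.4],
    [[-0.2, 0.2, 0], [0, 0, 0], 0.4],
    [[-0.2, 0.2, 0], [0, 0, 0], 0.4],
    [[-0.2, 0.2, 0], [0, 0, 0], 0.4],
    [[-0.2, 0.2, 0], [0, 0, 0], 0.4],
    [[-0.2, 0.2, 0], [0, 0, 0], 0.4],
    [[-0.28, 0, 0], [0, 0, 0], 0.4],
    [[-0.28, 0, 0], [0, 0, 0], 0.4],
    [[-0.28, 0, 0], [0, 0, 0], 0.4],
    [[-0.28, 0, 0], [0, 0, 0], 0.4],
    [[-0.28, 0, 0], [0, 0, 0], 0.4],
    [[-0.28, 0, 0], [0, 0, 0], 0.4],
    [[-0.28, 0, 0], [0, 0, 0], 0.4]
  ]
}}

```text
time_s: 2.6
position: [0.5043, -0.0122, 0.3813]
tcp_rot: [0.707, 0.708, 0.0, -0.0]
wrist_force: [1.0, -0.7, -0.4]
opening: 0.0612
finger_force: 0.0
```

Request:
{"fn": "drive_tool", "kwargs": {
  "steps": [
    [[-0.23, 0.025, 0.0], [0, 0, 0], 0.4],
    [[-0.23, 0.025, 0.1], [0, 0, 0], 0.4],
    [[-0.23, 0.025, 0.2], [0, 0, 0], 0.4],
    [[0, 0, 0.2], [0, 0, 0], 0.4],
    [[0, 0, 0.1], [0, 0, 0], 0.4],
    [[0, 0, 0], [0, 0, 0], 0.4]
  ]
}}

```text
time_s: 3.35
position: [0.5188, -0.148, 0.2598]
tcp_rot: [0.707, 0.707, -0.001, -0.002]
wrist_force: [0.0, 0.4, -0.5]
opening: 0.0609
finger_force: 0.0
```

Run:
```python
from h import *
s=env.read_state(); print(s["position"],s["opening"])
K,M,im,d=snap("wrist"); cv2.imwrite("pics/w1.png",im)
X=pts(K,M,*np.meshgrid(np.arange(640),np.arange(480)),d)
h=cv2.cvtColor(im,cv2.COLOR_BGR2HSV); m=((h[...,0]<8)|(h[...,0]>172))&(h[...,1]>130)&(h[...,2]>60)
nn,l,st,ce=cv2.connectedComponentsWithStats(m.astype(np.uint8))
for i in range(1,nn):
    if st[i,4]>100:
        q=X[(l==i)&(d>0)]; print(st[i],ce[i],np.percentile(q,[2,50,98],axis=0).round(4).tolist())
```

```text
[ 0.51878798 -0.14803372  0.2597882 ] 0.06086301094852805
[597 149  43  63 912] [620.52631579 183.78508772] [[0.8132, -0.1409, -0.0008], [0.8292, -0.115, 0.0142], [0.848, -0.0849, 0.0171]]
[ 302  229   41   31 1200] [322.16583333 244.5       ] [[0.5065, -0.1612, 0.1301], [0.5204, -0.1473, 0.1394], [0.535, -0.1381, 0.1419]]
```

View pics/w1.png

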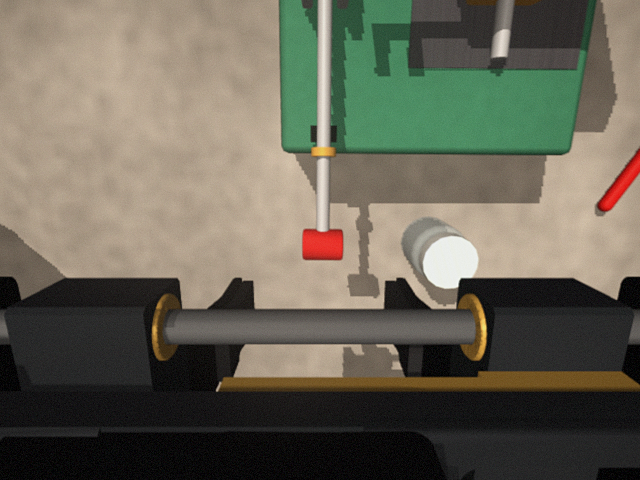

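The wrist view shows the knob at (322,244), between the fingers, with the rod straight along world y and the jar clear at (445,258). Next: descend and pinch.

Request:
{"fn": "drive_tool", "kwargs": {
  "steps": [
    [[-0.01, 0.01, 0.15], [0, 0, 0], 0.4],
    [[0, 0, 0.2], [0, 0, 0], 0.4],
    [[0, 0, 0.18], [0, 0, 0], 0.4],
    [[0, 0, 0.1], [0, 0, 0], 0.4],
    [[0, 0, 0], [0, 0, 0], 0.4],
    [[0, 0, 0], [0, 0, 0], -1],
    [[0, 0, 0], [0, 0, 0], -1],
    [[0, 0, 0], [0, 0, 0], -1],
    [[0, 0, 0], [0, 0, 0], -1],
    [[0, 0, 0], [0, 0, 0], -1]
  ]
}}

```text
time_s: 4.65
position: [0.5207, -0.1504, 0.1352]
tcp_rot: [0.707, 0.707, -0.001, -0.001]
wrist_force: [-2.7, -0.2, 1.2]
opening: 0.0301
finger_force: 30.0
```

Gripped at 30 mm, the knob's length. Computing arc steps.

```bash
python3 -c "
import numpy as np
t=np.radians(np.r_[4.4,np.arange(10,111,5),113]);y=-187*np.cos(t);z=187*np.sin(t)
for a,b,c in zip(np.degrees(t[1:]),np.diff(y)/200,-np.diff(z)/200):print(round(a),round(b,3),round(c,3))
for a in(55,100,113):print(a,.036-.187*np.cos(np.radians(a)),.120+.187*np.sin(np.radians(a)))"
```

```text
10 0.011 -0.091
15 0.018 -0.08
20 0.025 -0.078
25 0.031 -0.075
30 0.038 -0.072
35 0.044 -0.069
40 0.05 -0.065
45 0.055 -0.06
50 0.06 -0.055
55 0.065 -0.05
60 0.069 -0.044
65 0.072 -0.038
70 0.075 -0.031
75 0.078 -0.025
80 0.08 -0.018
85 0.081 -0.011
90 0.081 -0.004
95 0.081 0.004
100 0.081 0.011
105 0.08 0.018
110 0.078 0.025
113 0.046 0.018
55 -0.07125879359764564 0.2731814322820415
100 0.06847220922371597 0.3041590498132829
113 0.10906672102749418 0.2921344075956063
```

Request:
{"fn": "drive_tool", "kwargs": {
  "steps": [
    [[0.01, 0, -0.09], [0, 0, 0], -1],
    [[0.02, 0, -0.08], [0, 0, 0], -1],
    [[0.025, 0, -0.08], [0, 0, 0], -1],
    [[0.03, 0, -0.075], [0, 0, 0], -1],
    [[0.04, 0, -0.07], [0, 0, 0], -1],
    [[0.045, 0, -0.07], [0, 0, 0], -1],
    [[0.05, 0, -0.065], [0, 0, 0], -1],
    [[0.055, 0, -0.06], [0, 0, 0], -1],
    [[0.06, 0, -0.055], [0, 0, 0], -1],
    [[0.065, 0, -0.05], [0, 0, 0], -1],
    [[0, 0, 0], [0, 0, 0], -1]
  ]
}}

```text
time_s: 6.02
position: [0.5214, -0.0691, 0.2759]
tcp_rot: [0.706, 0.708, 0.0, -0.001]
wrist_force: [-6.5, -1.3, 0.3]
opening: 0.0299
finger_force: 30.0
```

```bash
python3 - <<'E'
from h import *
print(env.read_state())
for n in("scene","side"):
    K,M,im,d=snap(n);cv2.imwrite(f"pics/{n}1.png",im)
E
python3 -c "
import cv2,numpy as np
a=cv2.imread('pics/scene1.png');b=cv2.imread('pics/side1.png')
cv2.imwrite('pics/m1.png',np.hstack([a[60:460,180:560],b[0:400,120:500]]))"
```

```text
{'time_s': 6.025, 'joints': array([-0.48104154,  0.21169746,  0.63276834,  1.86921637, -0.14077185,
        1.1056384 ,  0.20738406]), 'joint_vel': array([ 0.01096438,  0.00670378,  0.00937007,  0.00792665, -0.01218826,
       -0.01477463,  0.00771849]), 'joint_torque': array([ -1.42651498, -29.94676888,   2.18619861, -26.68757021,
        -0.45212103,  -1.75538901,   0.17966341]), 'position': array([ 0.52136522, -0.06911896,  0.27588888]), 'tcp_rot': array([ 7.06116618e-01,  7.08095196e-01,  2.01197551e-04, -6.89050311e-04]), 'wrist_force': array([-6.52886978, -1.3147134 ,  0.28018494]), 'ft_torque': array([-0.21689739,  1.4019061 , -0.21768904]), 'finger_force': 29.999753589509055, 'opening': 0.029870121702086534}
```

View pics/m1.png

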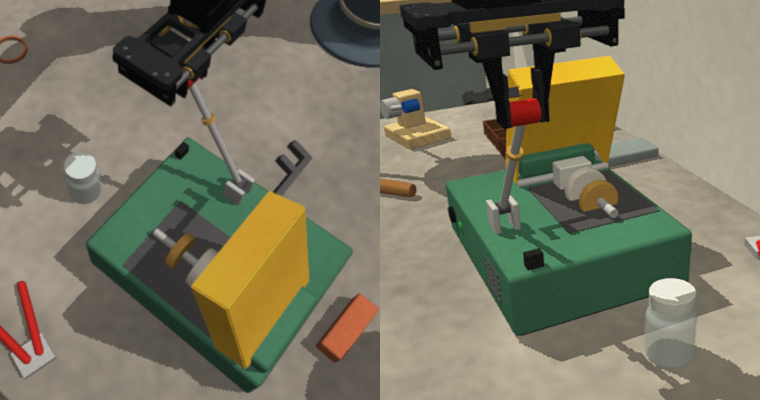

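Rod (held at the knob, side half at (523,112)) swings properly; hood and jar are untouched. A small side pull of −6.5 N in x means I ease x by −2 mm while continuing.

Request:
{"fn": "drive_tool", "kwargs": {
  "steps": [
    [[0.07, -0.005, -0.045], [0, 0, 0], -1],
    [[0.07, -0.005, -0.035], [0, 0, 0], -1],
    [[0.075, 0, -0.03], [0, 0, 0], -1],
    [[0.08, 0, -0.025], [0, 0, 0], -1],
    [[0.08, 0, -0.02], [0, 0, 0], -1],
    [[0.08, 0, -0.01], [0, 0, 0], -1],
    [[0.08, 0, -0.005], [0, 0, 0], -1],
    [[0.08, 0, 0.005], [0, 0, 0], -1],
    [[0.08, 0, 0.01], [0, 0, 0], -1],
    [[0, 0, 0], [0, 0, 0], -1]
  ]
}}

```text
time_s: 7.38
position: [0.5219, 0.0717, 0.3069]
tcp_rot: [0.706, 0.709, 0.003, 0.001]
wrist_force: [5.6, 0.2, 0.7]
opening: 0.0296
finger_force: 30.0
```

Run:
```python
from h import *
s=env.read_state();print(s["position"],s["wrist_force"])
a=snap("scene")[2];b=snap("side")[2]
r=lambda c:cv2.resize(c,(400,400))
cv2.imwrite('pics/m2.png',np.hstack([r(a[120:320,340:540]),r(b[40:240,150:350])]))
```

```text
[0.52186157 0.07167395 0.30689058] [5.64204365 0.17652531 0.7016701 ]
```

View pics/m2.png

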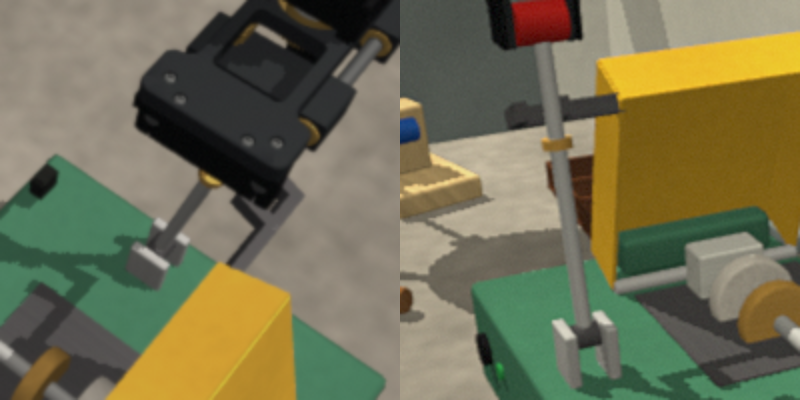

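Rod is just in front of the fork mouth (side half, collar at (557,142), fork at (565,110)), lined up. Next: ease x +1 mm and go in slowly, watching the force.

Request:
{"fn": "drive_tool", "kwargs": {
  "steps": [
    [[0.05, 0.005, 0.01], [0, 0, 0], -1],
    [[0.05, 0, 0.015], [0, 0, 0], -1],
    [[0.03, 0, 0.01], [0, 0, 0], -1],
    [[0.02, 0, 0.007], [0, 0, 0], -1],
    [[0, 0, 0], [0, 0, 0], -1]
  ]
}}

```text
time_s: 8.1
position: [0.5221, 0.1016, 0.2988]
tcp_rot: [0.706, 0.708, 0.003, 0.0]
wrist_force: [3.7, 0.9, 5.6]
opening: 0.0295
finger_force: 30.0
```

Request:
{"fn": "drive_tool", "kwargs": {
  "steps": [
    [[0.01, 0, 0.005], [0, 0, 0], -1],
    [[0.01, 0, 0.005], [0, 0, 0], -1],
    [[0.01, 0, 0.005], [0, 0, 0], -1],
    [[0, 0, 0], [0, 0, 0], -1]
  ]
}}

```text
time_s: 8.6
position: [0.5222, 0.1078, 0.2963]
tcp_rot: [0.706, 0.708, 0.003, 0.0]
wrist_force: [2.9, 1.5, 8.0]
opening: 0.0298
finger_force: 30.0
```

Run:
```python
from h import *
s=env.read_state();print(s["position"],s["wrist_force"])
a=snap("scene")[2];b=snap("side")[2]
r=lambda c:cv2.resize(c,(400,400))
cv2.imwrite('pics/m3.png',np.hstack([r(b[60:160,190:290]),r(b[40:240,150:350])]))
```

```text
[0.52221916 0.10781086 0.29634937] [2.87170479 1.47149565 7.98964237]
```

View pics/m3.png

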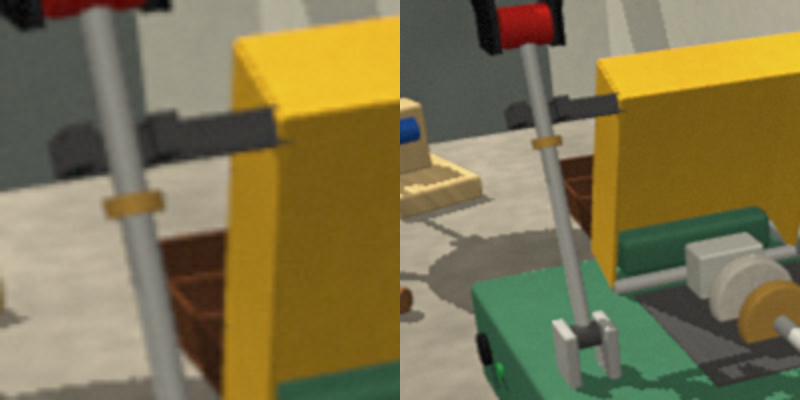

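The rod is between the fork's prongs (left half at (110,140)). The vertical load is axial from my z being slightly low, so I move mostly in y until the stop is felt.

Request:
{"fn": "drive_tool", "kwargs": {
  "steps": [
    [[0.01, 0, 0], [0, 0, 0], -1],
    [[0.01, 0, 0], [0, 0, 0], -1],
    [[0, 0, 0], [0, 0, 0], -1]
  ]
}}

```text
time_s: 9.07
position: [0.5222, 0.1103, 0.2954]
tcp_rot: [0.706, 0.708, 0.002, 0.001]
wrist_force: [5.8, 0.4, 5.2]
opening: 0.0296
finger_force: 30.0
```

Request:
{"fn": "drive_tool", "kwargs": {
  "steps": [
    [[0.01, 0, 0.003], [0, 0, 0], -1],
    [[0, 0, 0], [0, 0, 0], -1]
  ]
}}

```text
time_s: 9.32
position: [0.5222, 0.1121, 0.2947]
tcp_rot: [0.706, 0.708, 0.002, 0.001]
wrist_force: [6.4, 0.6, 4.2]
opening: 0.0296
finger_force: 30.0
```

Run:
```python
from h import *
s=env.read_state();print(s["position"],s["wrist_force"])
K,M,im,d=snap("side");X=pts(K,M,*np.meshgrid(np.arange(640),np.arange(480)),d)
h=cv2.cvtColor(im,cv2.COLOR_BGR2HSV);k=np.zeros(im.shape[:2],bool);k[95:125,205:245]=1
m=k&(h[...,0]>12)&(h[...,0]<28)&(h[...,1]>110)&(h[...,2]>90)&(X[...,1]<.12);v,u=np.nonzero(m)
o=M[:3,3];r=pts(K,M,u.mean(),v.mean(),1.)-o;p=o+r*(.519-o[0])/r[0];print("collar ray",len(u),u.mean(),v.mean(),"depth",np.median(X[m],0))
q=X[m];q=np.median(q,0);y,z=q[1]+.007,q[2]-.005;print("angle",np.degrees(np.arctan2(y-.036,z-.115)))
x0,y0,x1,y1=198,80,262,112;m=(im[y0:y1,x0:x1].max(2)<90)&(X[y0:y1,x0:x1,2]>.19)&(X[y0:y1,x0:x1,2]<.3);f=X[y0:y1,x0:x1][m]
print("fork",np.percentile(f,[2,50,98],axis=0).round(3).tolist())
cv2.imwrite('pics/m4.png',cv2.resize(im[60:160,190:290],(400,400)))
```

```text
[0.52219941 0.11213088 0.29467882] [6.36208251 0.58403011 4.19949447]
collar ray 69 222.33333333333334 110.76811594202898 depth [0.51872935 0.07392345 0.22666512]
angle 22.839047183766642
fork [[0.504, 0.075, 0.229], [0.535, 0.095, 0.239], [0.573, 0.102, 0.25]]
```

Request:
{"fn": "drive_tool", "kwargs": {
  "steps": [
    [[0.01, -0.005, 0.003], [0, 0, 0], -1],
    [[0, 0, 0], [0, 0, 0], -1]
  ]
}}

```text
time_s: 9.62
position: [0.5221, 0.1135, 0.2941]
tcp_rot: [0.706, 0.708, 0.003, 0.002]
wrist_force: [9.9, -0.0, 2.3]
opening: 0.0296
finger_force: 30.0
```

At the stop as estimated. Next I open, rise straight and look.

Request:
{"fn": "drive_tool", "kwargs": {
  "steps": [
    [[0, 0.005, 0], [0, 0, 0], 0.4],
    [[0, 0, 0], [0, 0, 0], 0.4],
    [[0, 0, 0], [0, 0, 0], 0.4],
    [[0, 0, 0], [0, 0, 0], 0.4],
    [[0, 0, -0.1], [0, 0, 0], 0.4],
    [[0, 0, -0.2], [0, 0, 0], 0.4],
    [[0, 0, -0.2], [0, 0, 0], 0.4],
    [[-0.2, 0, -0.1], [0, 0, 0], 0.4],
    [[-0.28, 0, 0], [0, 0, 0], 0.4],
    [[-0.28, 0, 0], [0, 0, 0], 0.4],
    [[-0.28, 0, 0], [0, 0, 0], 0.4],
    [[0, 0, 0], [0, 0, 0], 0.4]
  ]
}}

```text
time_s: 11.12
position: [0.5196, -0.101, 0.4133]
tcp_rot: [0.71, 0.704, -0.0, 0.0]
wrist_force: [0.0, -0.6, -0.4]
opening: 0.0609
finger_force: 0.0
```

Run:
```python
from h import *
s=env.read_state();print(s["position"],s["wrist_force"],s["opening"])
S=snap("scene");b=snap("side");rays=[]
for n,(K,M,im,d) in(("scene",S),("side",b)):
    X=pts(K,M,*np.meshgrid(np.arange(640),np.arange(480)),d)
    h=cv2.cvtColor(im,cv2.COLOR_BGR2HSV);m=((h[...,0]<8)|(h[...,0]>172))&(h[...,1]>130)&(h[...,2]>60)&(X[...,2]>.2)
    v,u=np.nonzero(m);print(n,len(u),u.mean(),v.mean(),np.median(X[m],0).round(4));o=M[:3,3];r=pts(K,M,u.mean(),v.mean(),1.)-o;rays.append((o,r/np.linalg.norm(r)))
    f=(im.max(2)<90)&(X[...,2]>.21)&(X[...,2]<.26)&(abs(X[...,0]-.54)<.04)&(abs(X[...,1]-.09)<.03);print("fork",np.percentile(X[f],[2,50,98],axis=0).round(3).tolist())
P=[np.eye(3)-np.outer(r,r) for o,r in rays];k=np.linalg.solve(sum(P),sum(p@o for p,(o,r) in zip(P,rays)));print("knob",k,np.degrees(np.arctan2(k[1]-.036,k[2]-.115)),np.hypot(k[1]-.036,k[2]-.115))
r=lambda c:cv2.resize(c,(400,400))
cv2.imwrite('pics/m5.png',np.hstack([r(S[2][150:300,380:530]),r(b[2][30:180,170:320])]))
```

```text
[ 0.5196243  -0.10097242  0.41331886] [ 0.04118803 -0.56258967 -0.37315084] 0.06092012824688599
scene 660 493.30454545454546 206.1848484848485 [0.529  0.1075 0.2966]
fork [[0.508, 0.075, 0.215], [0.535, 0.095, 0.243], [0.57, 0.106, 0.256]]
side 553 211.0253164556962 53.64737793851718 [0.5183 0.0972 0.29  ]
fork [[0.504, 0.075, 0.229], [0.534, 0.095, 0.239], [0.573, 0.103, 0.25]]
knob [0.52311008 0.10536501 0.28610381] 22.067496971208627 0.1846294042270431
```

View pics/m5.png

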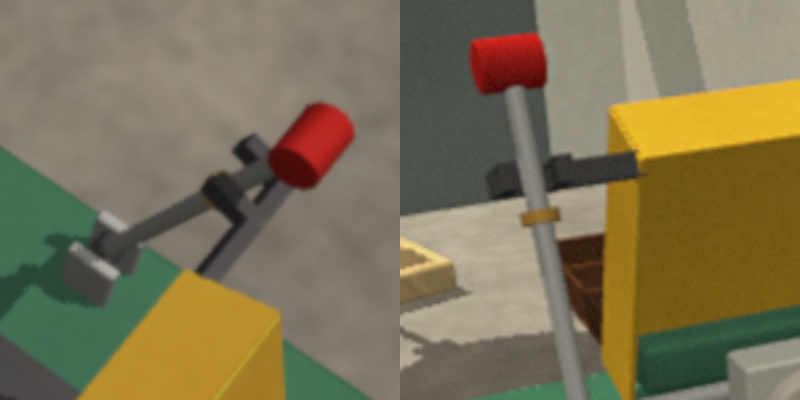

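The rod sits between the prongs (left half at (265,175)), knob at (312,145), at about 22° over vertical. The fork hasn't moved and the arm is clear.

```bash
python3 -c "
from workcell import env
print(env.finish_job())"
```

```text
the job is handed in; nothing more can be done
None
```

The job is handed in, with no verdict returned: the prop rod rests in the hood's fork at about 22° over vertical, its neck an estimated 3 mm from the fork point, with the fork measured unmoved, the gripper well clear, and the jar not re-measured after the swing but never approached.

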